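Hold a door stile so that its hinge knuckle lines up for the pin

ROBOT

A 6-joint arm with a two-finger parallel gripper is mounted at the origin on a cart in front of the work surface, level with it; the furniture and walls round the work are solid. World frame = base frame: x ahead of the robot, y to its left, z up, the work surface at z = 0. Lengths are in m, angles in rad, forces in N, time in s.
With the tool pointing down it reaches from about 0.4 to 0.825 m from the base axis. Payload 7 kg.
Tool frame: the origin (TCP) lies at the very end of the fingers, on their centre line; the grasp point (between the pads) lies 19 mm behind it; z points along the fingers, x is the direction in which the jaws open and shut, and the axes are right-handed (so a half turn about z gives the same grasp; the last joint's range is limited). The gripper opens to 88 mm and grips with 3 to 60 N. Pads are 19 mm wide; open, the fingers measure 130 mm over their backs; the gripper's body (78 mm by 193 mm) begins 47 mm behind the grasp point.
Start: joints at [-0.882, 0.359, 0.012, 0, -1.224, -0.288], TCP at [0.263, -0.621, 0.194] pointing down, gripper open.
Joint ranges: [-3.07, 3.07], [-1.43, 2.12], [-1.02, 1.25], [-3.03, 1.67], [-3.05, -0], [-3.03, 3.03]. Speed limits (rad/s): [2.39, 2.39, 3.01, 3.14, 3.14, 3.14].

INTERFACE

Orientations are given as [roll, pitch, yaw] about the fixed x, y, z axes, in that order (R = Rz(yaw) Ry(pitch) Rx(roll)).
In Python, from station import telemetry, grab_frame, arm, regions_of, pinpoint gives the robot as it stands. The module is installed in compiled form; this text tells all that it offers.
- The arm moves only by the shell command python3 -m inch 'ROWS' [FORCE]. ROWS is text: rows parted by semicolons, each of 7 numbers parted by spaces: the opening, from 0 (shut) to 1 (fully open), then the shift along the world's x, y, z in cm, then the turn, a rotation vector about the world's x, y, z in degrees. A call has 1 to 12 rows; each row is the pose to reach, as a shift and turn from the pose measured when the call began; what a row does not reach only later rows make up. A row lasts 1/8 s, in which the tool goes at most 62.5 mm and 10.7 degrees, less where a joint would pass 70% of its speed; a pose out of reach is approached as far as the arm can. A call with a gripper value outside its range is refused whole. The fingers move at their own pace and stop on an object; FORCE is the grip in N (left out, the last holds). Time passes only in rows, so rows that repeat a pose let the fingers close. It gives the time, the measured TCP pose, the force and the opening at its end, in the units of the state.
- telemetry.get_state(): the state, without advancing time (a new reading comes with each control period).
- grab_frame(name): name is "scene" or "top" or "wrist"; returns a dict with "pixels" (480x640x3 uint8, red, green, blue), "fx", "fy", "cx", "cy" (pixels), "dist_coeffs" ([k1, k2, p1, p2, k3] as OpenCV has them; the pictures are not rectified), "R" (3x3) and "t" (3): a world point X has camera coordinates R X + t. Camera axes: x right, y down, z forward; pixel columns grow to the right and rows downward; lengths in m; the calibration is good to about 2 mm. A picture is of the moment at which its call begins. There is no depth.
- arm.job_done(): hands the job in, once; it reports no verdict.
Trained networks look in the newest picture that a camera, given by its name, has taken for a name from the list of things; names that differ only in an ending like _2 or _b are one class to them, and where a whole thing is asked for, a point or a joint stands for the part that bears it (a point fixed in the world has none). Each returns a list of dicts, best first, with "p" (0 to 1); they miss things now and then, are a little off and sometimes report something else, mostly with a low value. They report only what shows in the picture. A call takes as long as a camera call.
- regions_of(camera, name): "pixels" (480x640 bool, what is visible of it) and "bbox" ([left, top, right, bottom] in pixels, round what is visible of it).
- pinpoint(camera, name): "location" ([column, row] in pixels: a listed point, or the origin of a listed thing).
The state is a dict: "t": time; "q": joint angles; "qd": joint speeds; "joint_efforts": joint torques, N m; "eef_pos": TCP position; "ee_rot": TCP orientation; "force": force on the tool from outside, world axes, zero at the start; "moment": the same for the moment, N m; "width": finger opening in m.
Only numpy, scipy, OpenCV 4.12 (cv2) and the standard library are available. Lean on these libraries where they do the work, as an engineer would, in place of code of your own. Each camera call takes 0.05 s, during which the arm holds its last target. There are 200 camera calls.

TASK

Hang the small door stile on the jamb so that the hinge pin can be pushed through. First press the tilted work table down until it lies level on its stop; then pick up the loose stile whose hinge leaf has the single middle knuckle, keep it flat and slide it level up to the jamb so that its knuckle sits between the jamb's two knuckles with all the holes in one line. Finish while still holding it there lightly with the gripper, and leave the other things on the bench where they lie.

Things in the scene. Friction and masses are not known exactly. Their poses are not given: they have to be found in the camera images.
- table (a joint): tilt of the grey work table, rad, 0 to 0.6: 0 is level on its stop screws, larger lifts the rear edge. Stiff hinge (0.9 N m friction), stays where left; 5 to 10 N straight down near press_spot turns it down. Hinge line along the table's y: when level, 93 mm in front of press_spot (local -x) and 8 mm below it
- press_spot (a point): point on the bare rear margin of the table's top face (plate 130 x 110 x 10 mm), 22 mm in front of its rear edge, midway across; moves with the table. x to the rear along the plate, y left along the hinge, z square to the plate. 30 mm above the bench when level. Bare plate from 22 mm behind it to 61 mm in front, where the jamb begins
- base: grey cast base of the table, 130 x 150 x 12 mm, bolted to the bench; origin under its centre, x to the rear, y left. Press_spot is at x = +48 mm when level. On its left side (y = +62 mm) a slotted steel quadrant stands up to 85 mm above the bench
- jamb_front (a point): the jamb: dark wood block, 62 (x) x 110 (y) x 22 (z) mm, clamped on the table; this point lies under the middle of its front edge, 123 mm in front of press_spot; x to the rear, y left, z up. When level its top is 52 mm above the bench. Two strap clamps at the rear corners stand 12 mm above it. Its brass leaf has two knuckles, 14 mm across, 14.5 mm long, over the front edge
- jamb_axis (a point): point on the axis of the jamb's knuckles, midway in the 31 mm gap between them, at (-0.5, 0, 30) mm from jamb_front: 60 mm above the bench when level. y runs along the axis. Bore 7 mm. A 6 mm steel pin is started in the right-hand knuckle and sticks out to y = -82 mm
- stile: loose dark wood stile, 55 (x) x 60 (y) x 18 (z) mm, 0.08 to 0.17 kg, brass leaf 3 mm thick on top with one middle knuckle at its +x edge; origin at the centre of the underside, z up. Grasp along y by the bare wood ends, 60 mm apart. In place its underside is 34 mm above the bench, wood tops flush, 1 mm between it and the jamb. Let go, it falls
- stile_knuckle (a point): centre of the stile's knuckle, at (28, 0, 26) mm in the stile's frame: 28 mm long, 14 mm across, 7 mm bore, ends bevelled 1.8 mm. The knuckles clear the wood by 1 mm and overhang its edge, so the stile cannot drop in from above: at the right height slide it level to the rear, its edge passing under the jamb's knuckles. It butts on the jamb 1 mm past its place
- odd_stile: the other loose stile, same wood, size and origin, but its leaf has two end knuckles like the jamb's and does not fit; leave it
- chasing_hammer: hammer with wooden handle, 208 mm long, lying at the right; leave it
- slide_gauge: brass slide gauge, 122 mm long, lying at the front left; leave it
- bench_block: steel block 69 x 69 x 15 mm lying left of the table; leave it
- ring_stick: white tapered ring stick, 200 mm long, lying at the far left; leave it
- pencil: yellow pencil, 161 mm long, lying at the front; leave it

How it is judged:
By the outcome, as a careful person would: the job done as asked, in the order asked, and still so for the second after the job is handed in, while the arm keeps its last pose, push and grip.
It also fails if it takes over 51 s, if anything falls off the work surface, if the arm or the gripper's body presses on something with over 40 N, if the wrist force passes 120 N, or if a joint passes its speed limit or range.

## Working session

There is one attempt and no reset: what is moved stays moved. The work goes in short steps, Python scripts to look and compute and a shell command to move; the robot and the scene stay as the last step left them, time stands still between calls to the robot, and variables do not carry over. Pictures are saved under pics/ and viewed, about 8 in all and at most 12, crops included, and the job is handed in when it is done.

```bash
mkdir -p pics; cat > h.py <<'E'
import numpy as np, cv2
from station import telemetry, grab_frame, arm, regions_of, pinpoint
def K(f): return np.array([[f['fx'],0,f['cx']],[0,f['fy'],f['cy']],[0,0,1.]])
def ray(f,px):
    u=cv2.undistortPoints(np.array([[px]],float),K(f),np.array(f['dist_coeffs'],float))[0,0]
    R=np.array(f['R']);t=np.array(f['t']); return -R.T@t, R.T@np.array([u[0],u[1],1.])
def atz(f,px,z):
    c,d=ray(f,px); return c+d*(z-c[2])/d[2]
def tri(obs):
    A=np.zeros((3,3));b=np.zeros(3)
    for f,px in obs:
        c,d=ray(f,px); d=d/np.linalg.norm(d); P=np.eye(3)-np.outer(d,d); A+=P;b+=P@c
    return np.linalg.solve(A,b)
def proj(f,X):
    R=np.array(f['R']);t=np.array(f['t'])
    return cv2.projectPoints(np.atleast_2d(np.array(X,float)),cv2.Rodrigues(R)[0],t,K(f),np.array(f['dist_coeffs'],float))[0][:,0]
def save(f,n,box=None,s=1):
    p=f['pixels'][:,:,::-1]
    if box: p=p[box[1]:box[3],box[0]:box[2]]
    cv2.imwrite('pics/'+n,cv2.resize(p,None,fx=s,fy=s,interpolation=cv2.INTER_CUBIC))
E
python3 - <<'E'
from h import *
np.set_printoptions(precision=4,suppress=True)
F={c:grab_frame(c) for c in('scene','top')}
for c in F: save(F[c],c+'0.png')
for n in ['press_spot','base','jamb_front','jamb_axis','stile','stile_knuckle','odd_stile']:
    o=[]
    for c in F:
        r=pinpoint(c,n)
        print(n,c,[(np.round(q['location']),round(q['p'],2)) for q in r[:2]])
        if r:o.append((F[c],r[0]['location']))
    if len(o)==2:
        X=tri(o);print('  ',X,[np.round(proj(f,X)[0]-p,1) for f,p in o])
for c in F:
    for n in ['stile','odd_stile']:
        print(c,n,[(q['bbox'],round(q['p'],2),int(q['pixels'].sum())) for q in regions_of(c,n)[:2]])
s=telemetry.get_state();print(s['t'],s['eef_pos'],s['ee_rot'],s['force'],s['width'])
for c in F: print(c, -np.array(F[c]['R']).T@np.array(F[c]['t']))
E
```

```text
press_spot scene [(array([299., 198.]), 0.9), (array([281., 276.]), 0.34)]
press_spot top [(array([366., 179.]), 0.72)]
   [ 0.6517 -0.0297  0.048 ] [array([-1.1, -0.2]), array([0.4, 1.2])]
base scene [(array([315., 213.]), 0.68)]
base top [(array([367., 201.]), 0.83), (array([259., 310.]), 0.37)]
   [ 0.605  -0.0344  0.0025] [array([-0.4, -0.1]), array([0.1, 0.4])]
jamb_front scene [(array([340., 213.]), 0.95)]
jamb_front top [(array([374., 226.]), 0.67)]
   [ 0.538  -0.0511  0.0155] [array([-0.5, -0.1]), array([0.2, 0.6])]
jamb_axis scene [(array([344., 203.]), 0.82)]
jamb_axis top [(array([257., 309.]), 0.7), (array([374., 227.]), 0.67)]
   [0.3651 0.2251 0.3561] [array([21.7,  1.5]), array([ -6.8, -18.1])]
stile scene [(array([335., 299.]), 0.62)]
stile top [(array([268., 270.]), 0.79)]
   [0.4272 0.2147 0.0229] [array([0., 0.]), array([-0., -0.])]
stile_knuckle scene [(array([325., 286.]), 0.64)]
stile_knuckle top [(array([270., 258.]), 0.63)]
   [0.4539 0.2097 0.0492] [array([0., 0.]), array([-0., -0.])]
odd_stile scene [(array([266., 331.]), 0.98)]
odd_stile top [(array([218., 231.]), 0.56)]
   [0.5312 0.3465 0.0056] [array([2.2, 0.3]), array([-0.8, -1.8])]
scene stile [([321.1, 282.4, 352.2, 316.1], 0.61, 647)]
scene odd_stile [([245.5, 310.1, 283.8, 344.4], 0.63, 845)]
top stile [([307.8, 254.0, 332.8, 309.8], 0.65, 173), ([256.5, 255.4, 284.2, 279.8], 0.64, 586)]
top odd_stile [([200.6, 213.1, 232.2, 238.6], 0.77, 585), ([334.2, 167.6, 406.3, 232.6], 0.39, 2834)]
1.0 [ 0.2633 -0.6215  0.1945] [-3.1416 -0.0001  1.9716] [-0.2446  0.6359 -0.0527] 0.08789082648861134
scene [0.1854 0.7403 0.8713]
top [0.3281 0.1137 1.4509]
```

View pics/scene0.png

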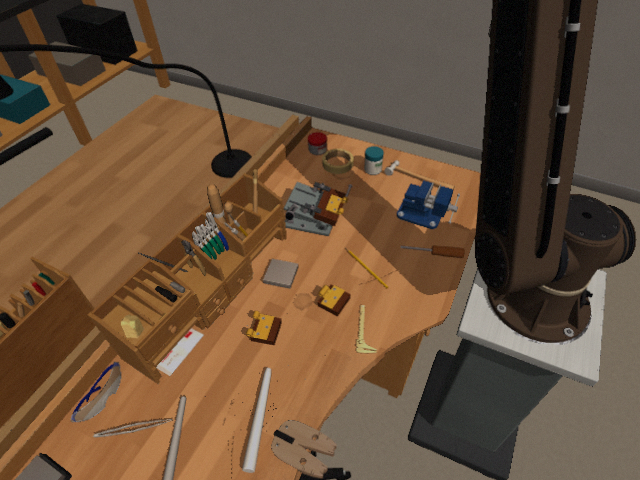

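View pics/top0.png

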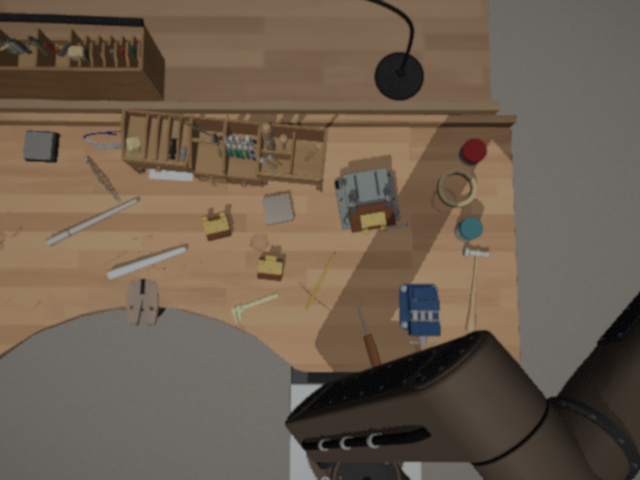

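The scene picture shows the tilted table with its jamb at about (315,207) and the stile at (333,299). The odd stile is at (265,328), and the pencil and gauge lie in front. The top picture agrees: table (370,200), stile (270,267), odd stile (217,226). The table's yaw is about +10°. I'll move over press_spot with the jaws shut and turned along the table's x.

```bash
python3 -m inch '0 3 4 2 0 0 7; 0 6.5 9 2 0 0 14; 0 10 14 2 0 0 21; 0 13 19 2 0 0 28; 0 16.5 24 2 0 0 35; 0 20 29 2 0 0 42; 0 23 34 2 0 0 49; 0 26 39 2 0 0 56; 0 29.5 44 2 0 0 63; 0 33 49 2 0 0 70; 0 36 54 2 0 0 77; 0 37 58 2 0 0 77' 20
python3 - <<'E'
from h import *
np.set_printoptions(precision=4,suppress=True)
F={c:grab_frame(c) for c in('wrist','scene')}
save(F['wrist'],'w1.png')
s=telemetry.get_state();print(s['t'],s['eef_pos'],s['ee_rot'],s['force'],s['q'])
for n in ['press_spot','base','jamb_front','jamb_axis']:
    o=[]
    for c in F:
        r=pinpoint(c,n)
        print(n,c,[(np.round(q['location']),round(q['p'],2)) for q in r[:2]])
        if r:o.append((F[c],r[0]['location']))
    if len(o)==2:
        X=tri(o);print('  ',X,[np.round(proj(f,X)[0]-p,1) for f,p in o])
E
```

```text
t: 2.5
eef_pos: [0.6346, -0.0392, 0.2139]
ee_rot: [-3.141, -0.0, -2.965]
force: [-0.2, -0.6, -0.2]
width: 0.0004
2.6 [ 0.6344 -0.0378  0.2139] [ 3.1413 -0.0002 -2.9641] [-0.0128 -1.1975  0.9549] [ 0.2468  0.2833 -0.0515 -0.0004 -1.2362 -0.0692]
press_spot wrist [(array([292., 220.]), 0.62)]
press_spot scene [(array([300., 197.]), 0.67)]
   [ 0.6501 -0.0278  0.0522] [array([ 4.7, -1.3]), array([-1.6, -0.1])]
base wrist [(array([341., 208.]), 0.96)]
base scene [(array([315., 213.]), 0.82), (array([299., 198.]), 0.66)]
   [ 0.6076 -0.0351 -0.0003] [array([ 2. , -0.6]), array([-0.7,  0. ])]
jamb_front wrist [(array([419., 213.]), 0.72)]
jamb_front scene [(array([342., 214.]), 0.88)]
   [ 0.5327 -0.0473  0.0169] [array([ 4.3, -1.5]), array([-1.5,  0.3])]
jamb_axis wrist [(array([436., 224.]), 0.81)]
jamb_axis scene [(array([343., 203.]), 0.81)]
   [ 0.5286 -0.0473  0.0589] [array([ 3.3, -1.1]), array([-1.1,  0.2])]
```

View pics/w1.png

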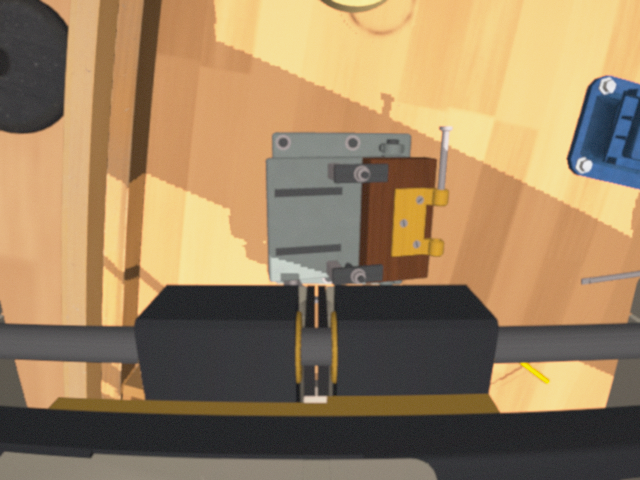

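The wrist picture shows the plate at (267–360, 158–280), with the jamb and its two knuckles to the right at (440,197) and (437,247). The pin points up the picture at (445,130–190). The triangulated points agree with the sizes given. Now I'll go down onto press_spot in steps.

```bash
python3 -m inch '0 1.0 0.5 -4 0 0 0; 0 1.7 0.9 -8 0 0 0; 0 1.7 0.9 -12 0 0 0; 0 1.7 0.9 -14 0 0 0; 0 1.7 0.9 -15 0 0 0; 0 1.7 0.9 -15.5 0 0 0; 0 1.7 0.9 -16 0 0 0; 0 1.7 0.9 -16.4 0 0 0'
```

```text
t: 4.0
eef_pos: [0.6506, -0.0334, 0.0512]
ee_rot: [3.142, 0.002, -2.969]
force: [0.3, 0.3, -0.1]
width: 0.0003
```

```bash
python3 -m inch '0 0.1 0.3 -0.3 0 0 0; 0 0.1 0.3 -0.6 0 0 0; 0 0.1 0.3 -0.9 0 0 0; 0 0.1 0.3 -1.2 0 0 0'; python3 -m inch '0 0 0 -0.3 0 0 0; 0 0 0 -0.6 0 0 0;0 0 0 -0.7 0 0 0'
```

```text
t: 4.5
eef_pos: [0.6516, -0.0304, 0.0391]
ee_rot: [-3.142, 0.002, -2.969]
force: [0.4, 0.8, -0.3]
width: 0.0006
t: 4.88
eef_pos: [0.6514, -0.0305, 0.0318]
ee_rot: [-3.142, 0.001, -2.969]
force: [-0.1, 0.0, 0.3]
width: 0.0007
```

```bash
python3 - <<'E'
from h import *
np.set_printoptions(precision=4,suppress=True)
F={c:grab_frame(c) for c in('wrist','scene')}
a=F['wrist']['pixels'][150:390,150:650]; b=F['scene']['pixels'][150:270,230:400]
im=np.vstack([cv2.resize(a[:, :],(800,390)),]);b=cv2.resize(b,(297,210),interpolation=cv2.INTER_CUBIC)
c=np.zeros((210,800,3),np.uint8);c[:,:297]=b
cv2.imwrite('pics/w2.png',np.vstack([im,c])[:,:,::-1])
print(telemetry.get_state()['force'])
for n in ['press_spot','jamb_axis']:
    for c in F: print(n,c,[(np.round(q['location']),round(q['p'],2)) for q in pinpoint(c,n)[:2]])
print([proj(F['scene'],[.6514,-.0305,.0318])])
E
```

```text
[-0.2004 -0.5326  0.1807]
press_spot wrist [(array([312., 304.]), 0.73)]
press_spot scene [(array([298., 196.]), 0.97)]
jamb_axis wrist []
jamb_axis scene [(array([337., 300.]), 0.7), (array([342., 203.]), 0.66)]
[array([[298.8115, 201.5701]])]
```

View pics/w2.png

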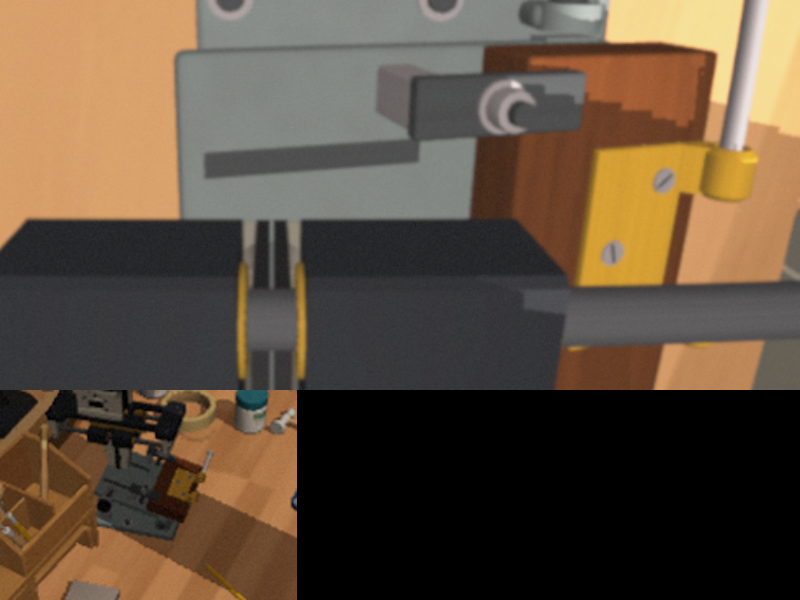

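The view shows the fingertips near the plate, but it doesn't settle whether they touch, and the force still reads zero. I'll go down in small steps.

```bash
python3 -m inch '0 0 0 -0.2 0 0 0;0 0 0 -0.3 0 0 0'; python3 -m inch '0 0 0 -0.2 0 0 0;0 0 0 -0.3 0 0 0'
```

```text
t: 5.42
eef_pos: [0.6516, -0.0304, 0.0291]
ee_rot: [3.142, 0.002, -2.969]
force: [0.9, -0.7, -0.1]
width: 0.0007
t: 5.68
eef_pos: [0.6515, -0.0304, 0.0259]
ee_rot: [3.142, 0.002, -2.969]
force: [-0.2, 0.2, -0.1]
width: 0.0004
```

```bash
python3 - <<'E'
from h import *
np.set_printoptions(precision=4,suppress=True)
F={c:grab_frame(c) for c in('wrist','scene','top')}
s=telemetry.get_state();p=np.array(s['eef_pos']);print(s['ee_rot'],s['force'],s['joint_efforts'])
for c in F: print(c,proj(F[c],p),[(np.round(q['location']),round(q['p'],2)) for q in pinpoint(c,'press_spot')[:2]])
print(-np.array(F['wrist']['R']).T@F['wrist']['t'])
save(F['scene'],'s3.png',(230,140,390,260),5)
E
```

```text
[ 3.1416  0.0016 -2.9689] [ 0.3839  0.8283 -0.0216] [ -0.0016 -60.5851  23.7093   5.6487   0.0449   0.    ]
wrist [[317.4715 276.5523]] [(array([312., 312.]), 0.58), (array([391., 270.]), 0.25)]
scene [[298.8655 203.0989]] [(array([298., 197.]), 0.59)]
top [[365.9337 181.7979]] [(array([365., 180.]), 0.96)]
[ 0.6646 -0.1024  0.2163]
```

View pics/s3.png

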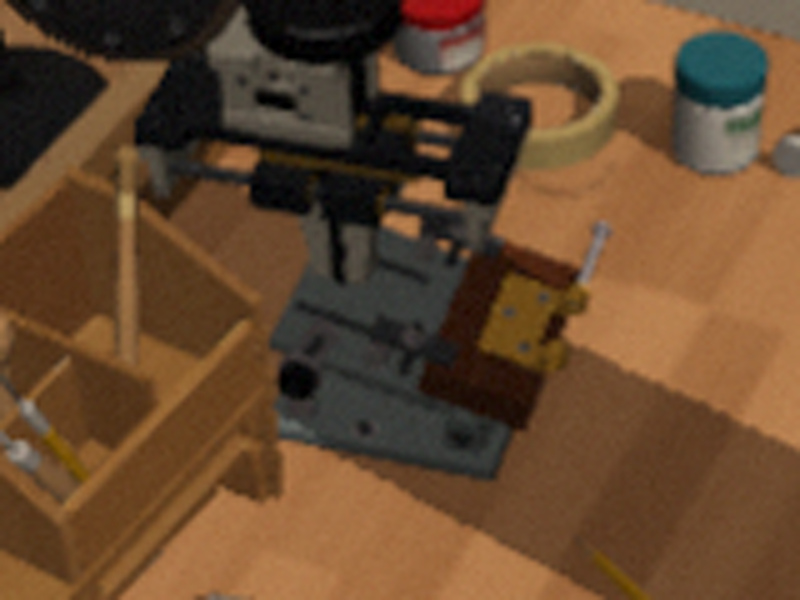

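The scene crop shows the finger ends at crop (345,280), which is pixel (299,196). The reported TCP projects to row 203, so the tip looks hidden or not yet in contact. The table is still tilted. I'll keep going down in small steps and watch the force.

```bash
for i in 1 2 3; do python3 -m inch '0 0 0 -0.15 0 0 0;0 0 0 -0.3 0 0 0' | grep -E "pos|force"; done; python3 - <<'E'
from h import *
f=grab_frame('scene'); save(f,'s4.png',(230,140,390,260),5)
p=np.array(telemetry.get_state()['eef_pos'])
print(proj(f,[p,p+[0,0,.01],p+[0,0,.02],p+[0,0,.1]]))
E
```

```text
eef_pos: [0.6517, -0.0304, 0.0231]
force: [-1.1, 0.2, 6.6]
eef_pos: [0.6524, -0.0303, 0.021]
force: [-1.3, 0.7, 7.0]
eef_pos: [0.6531, -0.0302, 0.019]
force: [-0.9, 0.5, 6.5]
[[298.48708833 204.87458511]
 [298.27277578 202.26096205]
 [298.05595494 199.61578652]
 [296.22583812 177.24987287]]
```

Contact now: the force is a steady 6.5 to 7 N and the table is turning. The reported z is below what I expected, so I'll calibrate on the stop.

```bash
python3 -m inch '0 0.05 0 -0.2 0 0 0;0 0.1 0 -0.4 0 0 0; 0 0.15 0 -0.6 0 0 0' | grep -E "pos|force"; python3 -m inch '0 0.05 0 -0.2 0 0 0;0 0.1 0 -0.4 0 0 0; 0 0.15 0 -0.6 0 0 0' | grep -E "pos|force"
```

```text
eef_pos: [0.6546, -0.03, 0.0134]
force: [-2.6, 2.1, 5.6]
eef_pos: [0.6557, -0.0298, 0.0079]
force: [-3.4, 2.6, 5.7]
```

```bash
python3 - <<'E'
from h import *
for c in('scene','top'):
    f=grab_frame(c)
    p=np.array(telemetry.get_state()['eef_pos']);print(c,proj(f,p))
    for n in('press_spot','jamb_axis'): print(n,[(np.round(q['location'],1),round(q['p'],2)) for q in pinpoint(c,n)[:2]])
    if c=='scene': save(f,'s5.png',(230,140,390,260),5)
E
```

```text
scene [[297.82072861 207.56376864]]
press_spot [(array([297.4, 200.5]), 0.76)]
jamb_axis [(array([341.2, 202.5]), 0.62)]
top [[364.97837167 181.76842346]]
press_spot [(array([368.7, 177.4]), 0.67)]
jamb_axis [(array([371.1, 225.1]), 0.69)]
```

View pics/s5.png

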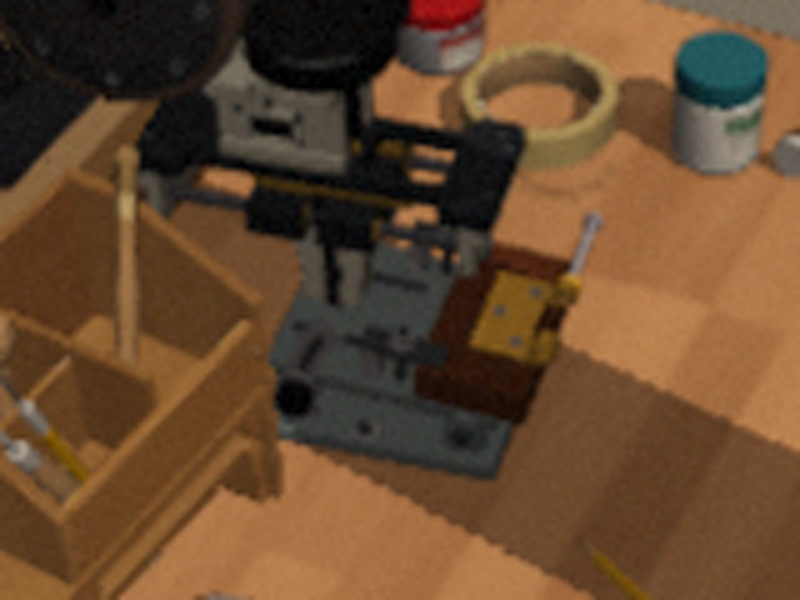

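The tip and plate have dropped from row 196 to 201 and the jamb has risen. The reported z is offset from the true z by about −2 cm, so I'll keep pressing until the stop shows as a force rise.

```bash
python3 -m inch '0 0.05 0 -0.15 0 0 0;0 0.1 0 -0.3 0 0 0; 0 0.1 0 -0.4 0 0 0' | grep -E "pos|force"; python3 -m inch '0 0 0 -0.15 0 0 0;0 0 0 -0.3 0 0 0;0 0 0 -0.4 0 0 0' | grep -E "pos|force"
```

```text
eef_pos: [0.6564, -0.0297, 0.0037]
force: [-3.8, 1.8, 5.8]
eef_pos: [0.6568, -0.0296, 0.0002]
force: [-2.9, 1.9, 6.9]
```

```bash
python3 -m inch '0 0 0 -0.15 0 0 0;0 0 0 -0.3 0 0 0' | grep -E "pos|force"; python3 -m inch '0 0 0 -0.15 0 0 0;0 0 0 -0.3 0 0 0' | grep -E "pos|force";  python3 -m inch '0 0 0 -0.15 0 0 0;0 0 0 -0.3 0 0 0' | grep -E "pos|force"
```

```text
eef_pos: [0.657, -0.0296, -0.0019]
force: [-7.4, 3.5, 19.2]
eef_pos: [0.6571, -0.0296, -0.002]
force: [-14.4, 4.6, 33.8]
eef_pos: [0.6571, -0.0296, -0.002]
force: [-14.4, 4.9, 33.9]
```

```bash
python3 - <<'E'
from h import *
for c in('scene','top'):
    f=grab_frame(c)
    p=np.array(telemetry.get_state()['eef_pos']);print(c,proj(f,p))
    for n in('press_spot','jamb_axis'): print(n,[(np.round(q['location'],1),round(q['p'],2)) for q in pinpoint(c,n)[:2]])
    print([proj(f,[.6544,-.03,z])[0] for z in (.03,.04)])
E
```

```text
scene [[297.58391026 209.91455827]]
press_spot [(array([295.8, 204.1]), 0.75)]
jamb_axis [(array([338.3, 201.1]), 0.97)]
[array([297.81144997, 201.84576875]), array([297.59174196, 199.19678918])]
top [[364.53522041 182.10244832]]
press_spot [(array([367. , 178.9]), 0.64)]
jamb_axis [(array([372.4, 226.3]), 0.75), (array([373.5, 224.6]), 0.61)]
[array([365.92505035, 180.34235126]), array([366.32163589, 179.44493072])]
```

The force jumped to 34 N with no further movement, so the table is on its stop. I'll lift off and check both the table and the TCP offset.

```bash
python3 -m inch '0 0 0 2 0 0 0;0 0 0 6 0 0 0;0 -1 1 12 0 0 0; 0 -5 3 15 0 0 0; 0 -10 6 15 0 0 0; 0 -15 10 15 0 0 0;0 -15 10 15 0 0 0' | grep -E "t:|pos|rot|force"
python3 - <<'E'
from h import *
np.set_printoptions(precision=4,suppress=True)
F={c:grab_frame(c) for c in('scene','top','wrist')}
p=np.array(telemetry.get_state()['eef_pos'])
for c in F: print(c,'tcp',proj(F[c],p)[0])
for n in ['press_spot','base','jamb_front','jamb_axis','stile','stile_knuckle']:
    o=[]
    for c in F:
        r=pinpoint(c,n)
        print(n,c,[(np.round(q['location'],1),round(q['p'],2)) for q in r[:2]])
        z=dict(press_spot=.03,base=0,jamb_front=.03,jamb_axis=.06,stile=0,stile_knuckle=.026)[n]
        if r: print('    ',[atz(F[c],q['location'],z)[:2] for q in r[:2]])
a=F['scene']['pixels'][130:320,250:410]; u=proj(F['scene'],p)[0].astype(int)
b=F['top']['pixels'][140:330,250:410]
cv2.imwrite('pics/s6.png',np.hstack([cv2.resize(x,None,fx=2.5,fy=2.5,interpolation=2) for x in(a,b)])[:,:,::-1])
E
```

```text
t: 10.5
eef_pos: [0.5048, 0.0721, 0.1487]
ee_rot: [-3.141, 0.009, -2.962]
force: [0.4, 0.1, -0.0]
scene tcp [329.7417 209.704 ]
top tcp [327.6158 231.3508]
wrist tcp [316.8837 275.2558]
press_spot scene [(array([296.8, 202. ]), 0.71)]
     [array([ 0.6567, -0.0283])]
press_spot top [(array([366.5, 175.7]), 0.58)]
     [array([ 0.6664, -0.0315])]
press_spot wrist [(array([131.4,  59.3]), 0.73)]
     [array([ 0.6597, -0.0217])]
base scene [(array([315.6, 211.2]), 0.59)]
     [array([ 0.6075, -0.0446])]
base top [(array([366.7, 198.2]), 0.59)]
     [array([ 0.6145, -0.0347])]
base wrist [(array([211.1,  59.7]), 0.66)]
     [array([ 0.6105, -0.0329])]
jamb_front scene [(array([340.4, 211.9]), 0.92)]
     [array([ 0.5307, -0.0434])]
jamb_front top [(array([373.9, 229.7]), 0.9)]
     [array([ 0.5287, -0.0489])]
jamb_front wrist [(array([308.2,  54. ]), 0.85)]
     [array([ 0.5357, -0.0452])]
jamb_axis scene [(array([339.1, 201.5]), 0.83)]
     [array([ 0.5379, -0.0501])]
jamb_axis top [(array([371.5, 224.1]), 0.92)]
     [array([ 0.5383, -0.0398])]
jamb_axis wrist [(array([305.3,  48.9]), 0.8)]
     [array([ 0.5364, -0.0436])]
stile scene [(array([334.9, 300.1]), 0.66)]
     [array([0.4323, 0.2042])]
stile top [(array([268.3, 268. ]), 0.64)]
     [array([0.4341, 0.2158])]
stile wrist []
stile_knuckle scene [(array([326. , 285.8]), 0.83)]
     [array([0.4609, 0.1925])]
stile_knuckle top []
stile_knuckle wrist []
```

View pics/s6.png

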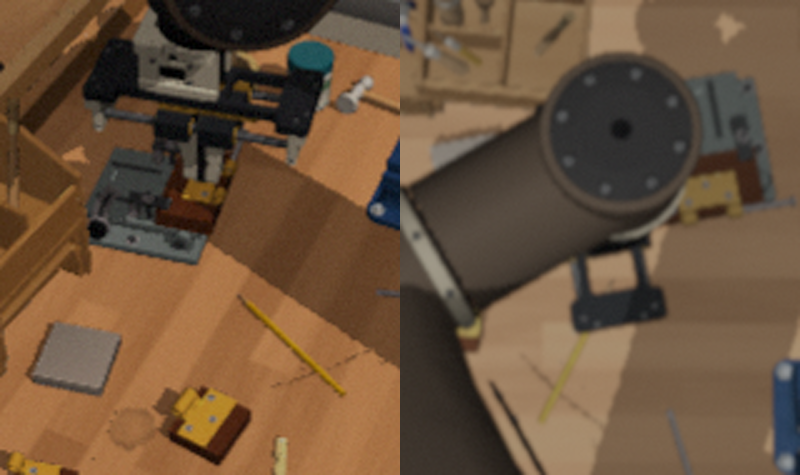

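In the left half the table lies level and the stile with the single knuckle is at crop (208,425), knuckle towards the upper left. The fingertip is at scene (332,202) while the reported TCP projects to (330,210). So the reported TCP sits about 3 cm below the real tip; I'll calibrate height by touching the bench. Next I move over the stile with the jaws turned and look with the wrist camera.

```bash
python3 -m inch '1 -1 2 5 0 0 9; 1 -3 4 6 0 0 18; 1 -5 6 6 0 0 27; 1 -7 8 6 0 0 36; 1 -9 10 6 0 0 45; 1 -10 12 6 0 0 54; 1 -10.5 14 6 0 0 63; 1 -10.5 14 6 0 0 66; 1 -10.5 14 6 0 0 66' | grep -E "t:|pos|rot|width"
python3 - <<'E'
from h import *
np.set_printoptions(precision=4,suppress=True)
F={c:grab_frame(c) for c in('wrist','top','scene')}
p=np.array(telemetry.get_state()['eef_pos'])
print('tcp',proj(F['wrist'],p)[0],-np.array(F['wrist']['R']).T@F['wrist']['t'],F['wrist']['fx'])
print(np.array(F['wrist']['R']))
for n,z in [('stile',0),('stile_knuckle',.026)]:
    for c in F:
        r=pinpoint(c,n)
        for q in r[:2]: print(n,c,np.round(q['location'],1),round(q['p'],2),atz(F[c],q['location'],z)[:2])
for q in regions_of('wrist','stile')[:2]: print(q['bbox'],q['p'],cv2.minAreaRect(np.argwhere(q['pixels'])[:,::-1].astype(np.float32)))
save(F['wrist'],'w7.png')
E
```

```text
t: 12.68
eef_pos: [0.4019, 0.2107, 0.2081]
ee_rot: [-3.14, 0.007, -1.813]
width: 0.084
tcp [319.0845 278.4688] [0.4739 0.1926 0.3986] 415.82796666290517
[[-0.2398 -0.9708 -0.0078]
 [-0.9344  0.2286  0.2731]
 [-0.2634  0.0728 -0.9619]]
stile wrist [307.9 166.9] 0.95 [0.4364 0.213 ]
stile top [269.4 267. ] 0.45 [0.4367 0.2131]
stile top [469.8 289.9] 0.31 [ 0.3809 -0.2919]
stile scene [331.9 301.3] 0.68 [0.4373 0.2103]
stile_knuckle wrist [302.9 142.9] 0.73 [0.4603 0.2108]
stile_knuckle scene [325.3 286.8] 0.7 [0.4611 0.1958]
```

View pics/w7.png

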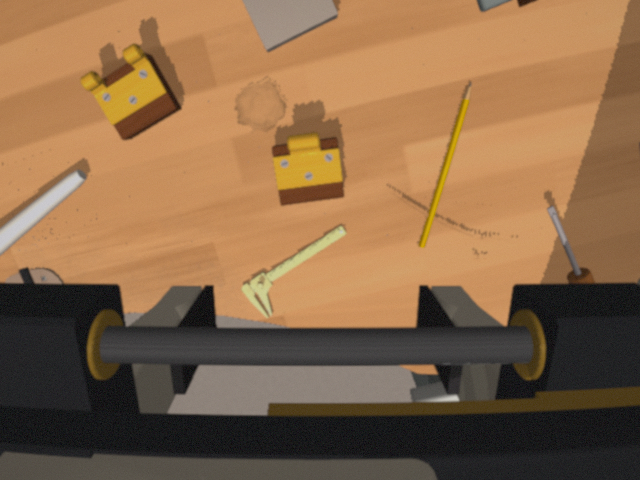

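The wrist picture shows the stile at (308,167), with its single knuckle at (303,143). The odd stile is at (130,95), the gauge end at (343,230), and the path for the fingers is clear. The inner finger edges (215 and 418 at row 285) put the tips about 31 mm short of the reported TCP. That matches the press result, so tip z ≈ reported + 0.032. Stile centre (0.4365, 0.212), yaw about −8°.

```bash
python3 -m inch '1 1.8 0.1 -4 -.4 .1 3; 1 3.4 0.1 -8 -.4 .1 6; 1 3.4 0.1 -13 -.4 .1 6; 1 3.4 0.1 -18 -.4 .1 6; 1 3.4 0.1 -21.5 -.4 .1 6; 1 3.4 0.1 -22.5 -.4 .1 6; 1 3.4 .1 -22.8 -.4 .1 6' | grep -E "t:|pos|rot|force|width"
```

```text
t: 14.05
eef_pos: [0.4365, 0.2116, -0.0197]
ee_rot: [-3.14, -0.0, -1.709]
force: [0.2, 0.7, -0.5]
width: 0.0876
```

```bash
python3 -m inch '1 0 0 -0.3 0 0 0;1 0 0 -0.6 0 0 0' | grep -E "pos|force";python3 -m inch '1 0 0 -0.2 0 0 0;1 0 0 -0.3 0 0 0' | grep -E "pos|force"
```

```text
eef_pos: [0.4372, 0.2124, -0.0247]
force: [-0.2, 0.9, -0.3]
eef_pos: [0.4374, 0.2126, -0.0274]
force: [-0.2, 0.2, 0.4]
```

```bash
python3 -m inch '1 0 0 -0.15 0 0 0;1 0 0 -0.2 0 0 0' | grep -E "pos|force";python3 -m inch '1 0 0 -0.15 0 0 0;1 0 0 -0.2 0 0 0' | grep -E "pos|force"
```

```text
eef_pos: [0.4373, 0.2125, -0.0295]
force: [-0.0, 0.8, 0.1]
eef_pos: [0.4373, 0.2125, -0.0316]
force: [0.6, -0.3, 0.3]
```

```bash
python3 -m inch '1 0 0 -0.1 0 0 0;1 0 0 -0.15 0 0 0' | grep -E "pos|force"
```

```text
eef_pos: [0.4374, 0.2125, -0.0319]
force: [-7.9, -0.8, 25.0]
```

The bench touches at reported −0.0319, so the offset is 32 mm, the same as at the press. I'll raise 2 mm, grip and check.

```bash
python3 -m inch '1 0 0 0.2 0 0 0;0 0 0 0.2 0 0 0;0 0 0 0.2 0 0 0;0 0 0 0.2 0 0 0;0 0 0 0.2 0 0 0;0 0 0 0.2 0 0 0' 15
python3 -m inch '0 0 0 0.2 0 0 0;0 0 0 1 0 0 0;0 0 0 2 0 0 0;0 0 0 3 0 0 0;0 0 0 3.5 0 0 0'
```

```text
t: 16.05
eef_pos: [0.4373, 0.2124, -0.0301]
ee_rot: [-3.139, 0.002, -1.708]
force: [-0.5, 0.8, -2.0]
width: 0.0603
t: 16.68
eef_pos: [0.4376, 0.2128, 0.006]
ee_rot: [-3.138, 0.003, -1.708]
force: [-0.1, 0.3, -1.2]
width: 0.0603
```

The stile is gripped and lifted (width 60.3 mm). Now I bring it in front of the jamb, raised, and take the close measurement.

```bash
python3 -m inch '0 0 -1 2 0 0 0;0 0 -4 4 0 0 2; 0 0 -8 4 0 0 5; 0 .3 -12 4 0 0 8; 0 .6 -16 4 0 0 11; 0 1 -20 4 0 0 14; 0 1.3 -24 4 0 0 17; 0 1.5 -26.5 4 0 0 17; 0 1.5 -27.3 4 0 0 17;0 1.5 -27.3 4 0 0 17' | grep -E "t:|pos|rot|force|width"
python3 - <<'E'
from h import *
np.set_printoptions(precision=4,suppress=True)
f=grab_frame('wrist');p=np.array(telemetry.get_state()['eef_pos'])
for n,z in [('jamb_axis',.06),('jamb_front',.03),('press_spot',.03),('base',0),('stile_knuckle',p[2]+.0301+.026)]:
    for q in pinpoint('wrist',n)[:1]: print(n,np.round(q['location'],1),round(q['p'],2),atz(f,q['location'],z)[:2])
print(p,proj(f,p)); save(f,'w8.png',None,1.25)
E
```

```text
t: 17.92
eef_pos: [0.4525, -0.0604, 0.0461]
ee_rot: [-3.138, 0.003, -1.412]
force: [-0.2, -0.8, -1.4]
width: 0.0598
jamb_axis [313.7  99.1] 0.63 [ 0.535  -0.0453]
jamb_front [313.6  99.5] 0.83 [ 0.5364 -0.0448]
stile_knuckle [312.6 271.6] 0.87 [ 0.4768 -0.0546]
[ 0.4527 -0.0599  0.0461] [[317.0304 279.5105]]
```

View pics/w8.png

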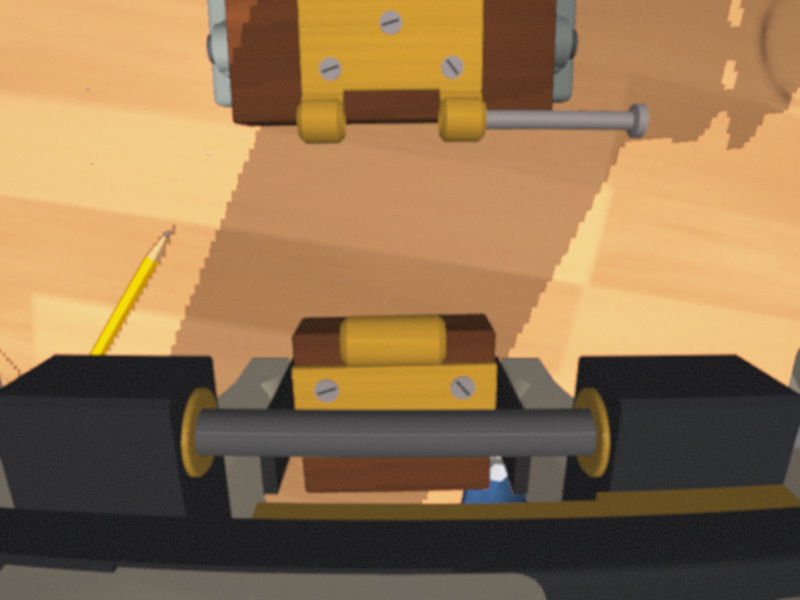

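The wrist picture (in 800-pixel coordinates) shows the jamb's knuckle gap at columns 345–440, row 120, and the held stile's knuckle at 340–446, row 342. The two are nearly parallel and the table is level. I'll work out the exact shifts from these edges.

```bash
python3 - <<'E'
from h import *
np.set_printoptions(precision=4,suppress=True)
f=grab_frame('wrist');p=np.array(telemetry.get_state()['eef_pos']);zu=p[2]+.0301
P=lambda u,v,z: atz(f,(u/1.25,v/1.25),z)[:2]
for dz in (0,.007):
    jl,jr=P(345,121,.06+dz),P(440,119,.06+dz); sl,sr=P(340,342,zu+.026+dz),P(446,340,zu+.026+dz)
    ol,orr=P(297,121,.06+dz),P(486,119,.06+dz)
    jd=ol-orr;sd=sl-sr
    print('gap',np.linalg.norm(jl-jr),'outer',np.linalg.norm(jd),'knuckle len',np.linalg.norm(sd),
     'yaw j,s',[np.degrees(np.arctan2(-d[0],d[1])) for d in(jd,sd)])
    jc=(jl+jr+ol+orr)/4; sc=(sl+sr)/2; print(jc,sc,jc-sc)
a,b=P(486,120,.06),P(628,118,.06);print('pin yaw',np.degrees(np.arctan2(-(a-b)[0],(a-b)[1])),np.linalg.norm(a-b))
a,b=P(305,491,zu),P(490,487,zu);print('stile front yaw',np.degrees(np.arctan2(-(a-b)[0],(a-b)[1])),np.linalg.norm(a-b))
a,b=P(293,366,zu+.021),P(496,365,zu+.021);print('leaf edge yaw',np.degrees(np.arctan2(-(a-b)[0],(a-b)[1])),np.linalg.norm(a-b))
a,b=P(233,125,.052),P(554,124,.052);print('jamb edge yaw',np.degrees(np.arctan2(-(a-b)[0],(a-b)[1])),np.linalg.norm(a-b))
E
```

```text
gap 0.030908440666897123 outer 0.061608786864777075 knuckle len 0.02921891753334834 yaw j,s [np.float64(9.75868536869949), np.float64(10.436976026542723)]
[ 0.5365 -0.0441] [ 0.4766 -0.0544] [0.0599 0.0103]
gap 0.029684359027988303 outer 0.05916886485093742 knuckle len 0.027699394227250665 yaw j,s [np.float64(9.75868536869956), np.float64(10.436976026542823)]
[ 0.536  -0.0442] [ 0.4791 -0.054 ] [0.0569 0.0098]
pin yaw 11.06082623353253 0.047263582232941276
stile front yaw 10.80631854505366 0.06726002362161299
leaf edge yaw 9.60137229947682 0.0590178033149181
jamb edge yaw 9.35996805278156 0.11013236556583386
```

Sizes check (gap 30.9, knuckle 28–29, jamb 110 mm). Lateral error is about 0, angle error under 0.5°, and about 58 mm remain along the table's x. I lower to working height and advance 35 mm.

```bash
python3 -m inch '0 0 0 -2 0 0 0;0 0 0 -4.22 0 0 0;0 0 0 -4.22 0 0 0;0 1.0 0.17 -4.22 0 0 0;0 2.2 0.38 -4.22 0 0 0;0 3.45 0.6 -4.22 0 0 0;0 3.45 0.6 -4.22 0 0 0;0 3.45 0.6 -4.22 0 0 0' | grep -E "t:|pos|rot|force|width"
python3 - <<'E'
from h import *
f=grab_frame('wrist');save(f,'w9.png',(140,100,500,330),2.2)
s=telemetry.get_state();print(s['eef_pos'],s['ee_rot'])
E
```

```text
t: 19.27
eef_pos: [0.4868, -0.0537, 0.0037]
ee_rot: [-3.138, 0.003, -1.411]
force: [-0.3, -0.7, -1.6]
width: 0.0597
[ 0.48666669 -0.05380073  0.00368557] [-3.13836578e+00  3.08575562e-03 -1.41051418e+00]
```

View pics/w9.png

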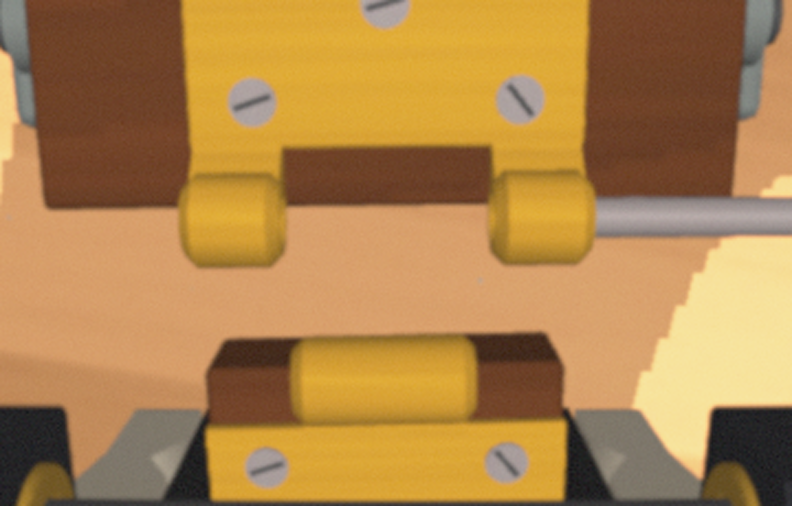

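In the crop, the gap is at columns 285–490 (centre 387) and the stile's knuckle at 291–475 (centre 383), both at row scale 6.6 px/mm. The stile is turned about 0.6° relative to the jamb. I'll compute the residual.

```bash
python3 - <<'E'
from h import *
np.set_printoptions(precision=4,suppress=True)
f=grab_frame('wrist')
P=lambda u,v,z: atz(f,(u/2.2+140,v/2.2+100),z)[:2]
def yaw(l,r): d=l-r; return round(float(np.degrees(np.arctan2(-d[0],d[1]))),2),round(float(np.linalg.norm(d))*1e3,1)
print('jamb',yaw(P(253,102,.055),P(520,99,.055)),yaw(P(232,267,.058),P(540,264,.058)),yaw(P(48,207,.052),P(735,200,.052)))
print('stile',yaw(P(267,468,.055),P(506,463,.055)),yaw(P(295,423,.058),P(472,419,.058)),yaw(P(207,428,.055),P(566,420,.055)),yaw(P(207,369,.052),P(563,366,.052)))
x=np.array([np.cos(np.radians(9.8)),np.sin(np.radians(9.8))]);y=np.array([-x[1],x[0]])
J=[(P(285,220,.06)+P(490,218,.06))/2,(P(181,220,.06)+P(594,217,.06))/2,(P(253,102,.055)+P(520,99,.055))/2]
S=[(P(291,380,.06)+P(475,377,.06))/2,(P(207,428,.055)+P(566,420,.055))/2,(P(267,468,.055)+P(506,463,.055))/2]
for j in J: print('J',j@x,j@y)
for s in S: print('S',s@x,s@y)
# bottom edge (near) and top edge silhouettes
print('dx near',(P(385,266,.06)-P(383,421,.06))@x,'far',(P(385,172,.06)-P(383,336,.06))@x)
E
```

```text
jamb (9.83, 40.0) (9.81, 47.2) (9.81, 109.1)
stile (10.6, 39.9) (10.68, 28.5) (10.66, 59.3) (9.77, 58.9)
J 0.5204059270138507 -0.13568915993765027
J 0.5205260007690652 -0.13566292107649022
J 0.5375026892670227 -0.13569705375210722
S 0.49520220468855786 -0.13471587727426845
S 0.48534087451881414 -0.13508330545886169
S 0.47788136976993595 -0.1350380774772944
dx near 0.025169191345273637 far 0.025216733665987784
```

The jamb's yaw is 9.8° and the stile's 10.65°. So I turn −0.8°, shift 0.5 mm to the right, and advance 19 of the remaining 25.2 mm.

```bash
python3 -m inch '0 0.01 -0.05 0.02 0 0 -0.8;0 0.01 -0.05 0.02 0 0 -0.8;0 0.5 0.03 0.02 0 0 -0.8;0 1.0 0.12 0.02 0 0 -0.8;0 1.5 0.2 0.02 0 0 -0.8;0 1.88 0.27 0.02 0 0 -0.8;0 1.88 0.27 0.02 0 0 -0.8' | grep -E "t:|pos|rot|force|width"
python3 - <<'E'
from h import *
f=grab_frame('wrist');save(f,'w10.png',(180,130,460,300),2.8)
E
```

```text
t: 20.25
eef_pos: [0.5058, -0.051, 0.0038]
ee_rot: [-3.138, 0.003, -1.424]
force: [0.5, -0.0, -1.7]
width: 0.0598
```

View pics/w10.png

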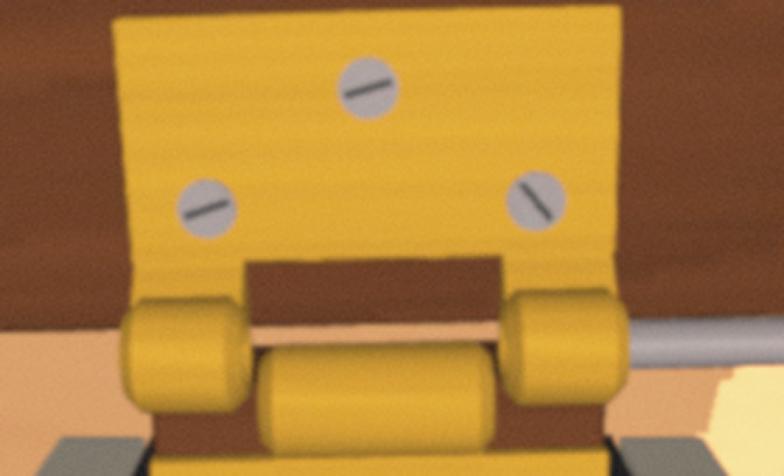

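The knuckle is entering centred between the jamb's knuckles (gaps 252–258 and 493–500) and parallel to them, with about 5.9 mm left.

```bash
python3 -m inch '0 0.2 0.03 0.01 0 0 0;0 0.4 0.07 0.01 0 0 0;0 0.56 0.1 0.01 0 0 0;0 0.56 0.1 0.01 0 0 0' | grep -E "t:|pos|rot|force|width"
python3 - <<'E'
from h import *
f=grab_frame('wrist');save(f,'w11.png',(180,130,460,300),2.8)
# brass edge profile: brightness along columns through knuckles
g=f['pixels'].astype(int)
for c0,c1 in((232,262),(282,350),(368,398)):
    print(c0,[(r,*g[r,c0:c1].mean(0).astype(int)) for r in range(225,300,3)])
E
```

```text
t: 20.8
eef_pos: [0.5112, -0.0501, 0.0039]
ee_rot: [-3.138, 0.003, -1.425]
force: [-0.8, 0.3, -1.2]
width: 0.0601
232 [(225, np.int64(197), np.int64(165), np.int64(112)), (228, np.int64(203), np.int64(165), np.int64(100)), (231, np.int64(220), np.int64(168), np.int64(63)), (234, np.int64(218), np.int64(165), np.int64(54)), (237, np.int64(218), np.int64(165), np.int64(55)), (240, np.int64(219), np.int64(166), np.int64(55)), (243, np.int64(213), np.int64(159), np.int64(54)), (246, np.int64(215), np.int64(161), np.int64(53)), (249, np.int64(214), np.int64(160), np.int64(53)), (252, np.int64(146), np.int64(110), np.int64(42)), (255, np.int64(168), np.int64(126), np.int64(45)), (258, np.int64(192), np.int64(143), np.int64(48)), (261, np.int64(209), np.int64(156), np.int64(52)), (264, np.int64(214), np.int64(159), np.int64(54)), (267, np.int64(219), np.int64(166), np.int64(54)), (270, np.int64(225), np.int64(173), np.int64(57)), (273, np.int64(226), np.int64(175), np.int64(57)), (276, np.int64(222), np.int64(170), np.int64(55)), (279, np.int64(217), np.int64(164), np.int64(54)), (282, np.i
[... 2150 characters left out ...]
4(210), np.int64(156), np.int64(51)), (261, np.int64(214), np.int64(160), np.int64(54)), (264, np.int64(220), np.int64(167), np.int64(55)), (267, np.int64(227), np.int64(176), np.int64(57)), (270, np.int64(228), np.int64(177), np.int64(57)), (273, np.int64(223), np.int64(170), np.int64(55)), (276, np.int64(218), np.int64(164), np.int64(55)), (279, np.int64(217), np.int64(163), np.int64(54)), (282, np.int64(209), np.int64(155), np.int64(53)), (285, np.int64(187), np.int64(140), np.int64(48)), (288, np.int64(154), np.int64(115), np.int64(43)), (291, np.int64(167), np.int64(124), np.int64(44)), (294, np.int64(220), np.int64(167), np.int64(54)), (297, np.int64(218), np.int64(166), np.int64(54))]
```

Row profiles of the three knuckles show the stile's about 1.7 rows (≈0.55 mm) short. I advance that much and check by fitting the profiles.

```bash
python3 -m inch '0 0.055 0.01 0.01 0 0 0;0 0.055 0.01 0.01 0 0 0;0 0.055 0.01 0.01 0 0 0' | grep -E "t:|pos|rot|force|width"
cat > k.py <<'E'
from h import *
f=grab_frame('wrist');g=f['pixels'].mean(2)
save(f,'w12.png',(180,130,460,300),2.8)
r=np.arange(250,296)
def pr(a,b): return g[:,a:b].mean(1)
L,M,Rr=pr(232,262),pr(282,350),pr(368,398)
rr=np.arange(258,290,.1)
def sh(A,B):
    ds=np.arange(-6,6,.05); e=[np.std(np.interp(rr+d,np.arange(480),A)-np.interp(rr,np.arange(480),B)) for d in ds]; return round(ds[int(np.argmin(e))],2),round(min(e),1)
print('L,R shift rel to M (rows, - = stile short)',sh(L,M),sh(Rr,M))
E
python3 k.py
```

```text
t: 21.22
eef_pos: [0.5116, -0.05, 0.004]
ee_rot: [-3.138, 0.003, -1.425]
force: [0.1, -0.6, -0.7]
width: 0.0601
L,R shift rel to M (rows, - = stile short) (np.float64(0.5), np.float64(1.3)) (np.float64(-2.5), np.float64(1.4))
```

```bash
python3 -m inch '0 0.03 0.005 -0.01 0 0 0;0 0.03 0.005 -0.01 0 0 0;0 0.03 0.005 -0.01 0 0 0' 10 | grep -E "t:|pos|rot|force|width"
python3 k.py
```

```text
t: 21.65
eef_pos: [0.5119, -0.0499, 0.0039]
ee_rot: [-3.139, 0.003, -1.425]
force: [0.4, -0.6, -1.2]
width: 0.0604
L,R shift rel to M (rows, - = stile short) (np.float64(1.45), np.float64(1.3)) (np.float64(-1.55), np.float64(1.4))
```

View pics/w12.png

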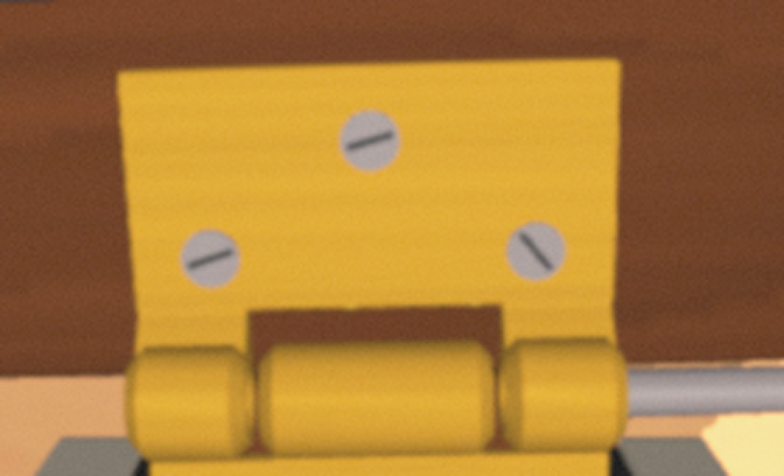

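The last picture shows the stile's knuckle seated between the jamb's two, with even gaps (253–259 and 493–500) and all three in one line (mean row shift −0.05 px). Handing in.

```bash
python3 -c "
from station import arm,telemetry
print(arm.job_done()); s=telemetry.get_state();print(s['t'],s['eef_pos'],s['force'],s['width'])"
```

```text
the job is handed in; nothing more can be done
None
the job is handed in; nothing more can be done
```

I pressed the table down to its stop, then picked up the single-knuckle stile and slid it level into the jamb. It is still held there with a 10 N grip, and the job was handed in at about 22 s. The hand-in reported no verdict.

**What the last checks showed**
- **Table:** the press force jumped from about 7 N to 34 N with no further movement, so the table was on its stop.
- **Knuckle line:** the last wrist picture shows the knuckle centred between the jamb's two, with about 0.7 mm free at each side. It is in line with them to well under 0.2 mm front to back, and parallel.
- **Height:** the underside is 34.0 mm above the bench, worked out from the bench touch and not seen directly. There was no sideways contact force.
- **Other things on the bench:** I moved none of them on purpose, but I took no picture of the whole bench at the end.

**What disagreed**
- **Tool length:** the reported tool point lay about 32 mm beyond the real fingertips. I noticed when the tip reached table height with no force. Touching the table stop and the bench gave the same offset to 0.1 mm, and I set all heights by it.
- **Repeated rows:** one early pressing step repeated a typed row three times in a shell loop. I typed every other move out singly.

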